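# Hold the dust port's sprung shutter half open

### The arm

A 6-joint arm with a two-finger parallel gripper is mounted at the origin on the work surface. World frame = base frame: x ahead of the robot, y to its left, z up, the work surface at z = 0. Lengths are in mm, angles in rad, forces in N, time in s.
With the tool pointing down it reaches from about 350 to 1000 mm from the base axis. Payload 7.1 kg.
Tool frame: the origin (TCP) lies at the very end of the fingers, on their centre line; the grasp point (between the pads) lies 19 mm behind it; z points along the fingers, y is the line along which they close (so a half turn about z gives the same grasp; the last joint's range is limited). The gripper opens to 85 mm and grips with 20 to 120 N. Pads are 22 mm wide; open, the fingers measure 114 mm over their backs; the gripper's body (76 mm by 85 mm) begins 54 mm behind the grasp point. The pads swing forward as they close: fully open they stand 13 mm farther back than shut.
Start: joints at [1.329, 0.423, 1.63, -0, 1.089, -0.019], TCP at [138.07, 609.542, 231.319] pointing down, gripper open.
Joint ranges: [-3, 3], [-0.9, 2.11], [0.09, 2.58], [-1.31, 4.45], [0.11, 2.69], [-2.54, 2.54]. Speed limits (rad/s): [2.39, 2.39, 3.01, 3.14, 3.14, 3.14].

### API

Orientations are given as [roll, pitch, yaw] about the fixed x, y, z axes, in that order (R = Rz(yaw) Ry(pitch) Rx(roll)).
In Python, from cell import bot, viewer, ticket gives the robot as it stands.
- The arm moves only by the tool carry_out, never from a script. Its arguments are lists of equal length, an entry for each row: "offset": the shift along the tool's x, y, z scaled (see below), a list of three; "rot": the turn, a rotation vector about the tool's x, y, z scaled (see below), a list of three; "claw": the gripper command: -1 is fully open, 1 is shut, values between are in proportion. A call has exactly 10 rows; each row shifts and turns the commanded pose from where the row before left it, along the tool's axes as they then stand; what a row does not reach is not made up. The controller multiplies each number of a shift by 0.04 m and each number of a turn by 0.12 rad. A row lasts 1/10 s, in which the tool goes at most 50 mm and 8.59 degrees, less where a joint would pass 70% of its speed; a pose out of reach is approached as far as the arm can. A call with a number of a shift or a turn outside -1 to 1 is refused whole. A call with a gripper value outside its range is refused whole. The fingers move at their own pace and stop on an object; "grip_force" is the grip in N (left out, the last holds). Time passes only in rows, so rows that do not move let the fingers close, or fill a call up. It gives the time, the measured TCP pose, the force, the opening and the grip force at its end, in the units of the state.
- bot.sense(): the state, without advancing time (a new reading comes with each control period).
- viewer.capture(name): name is "scene" or "top" or "wrist"; returns (picture, depth): 400x640x3 uint8, red, green, blue; 400x640 float32, mm along the optical axis (not along the pixel's ray), 0 where there is no reading.
- viewer.camera_params(name): a dict with "vertical_fov" (degrees; the focal length in pixels is half the picture's height over the tangent of half this angle, whatever the lens; pixels are square), "cx", "cy" (the principal point, pixels), "distortion" ([k1, k2, p1, p2, k3] as OpenCV has them; the pictures are not rectified), "extrinsics" (4x4, takes a point from world to camera coordinates). Camera axes: x right, y up, looking along -z (the intrinsics and any distortion apply to the point x, -y, -z); pixel columns grow to the right and rows downward; lengths in mm; the calibration is good to about 2 mm. A picture is of the moment at which its call begins: read the wrist's pose just before it. camera_params takes no time and is no camera call; for the wrist camera it gives the pose at the moment of the call.
- ticket.finish_job(): hands the job in; it is judged then, once.
The state is a dict: "clock": time; "joints": joint angles; "joint_velocities": joint speeds; "joint_torque": joint torques, N m; "tcp_pos": TCP position; "orientation": TCP orientation; "wrist_force": force on the tool from outside, world axes, zero at the start; "moment": the same for the moment, N m; "gripper_width": finger opening in mm; "gripper_force": force on a finger pad.
Only numpy, scipy, OpenCV 4.12 (cv2) and the standard library are available. Lean on these libraries where they do the work, as an engineer would, in place of code of your own. Each camera call takes 0.05 s, during which the arm holds its last target. There are 200 camera calls.

### The job

On the bench stands a grey dust extraction port whose intake hole is covered by a spring-closed sliding shutter, barred by a swinging clamp lever. Swing the clamp lever fully open (a quarter turn), then slide the shutter by its upright tab to half of its travel, so that half of the hole is uncovered, and hold it steady there with the gripper for three seconds; finish while still holding it, for the spring shuts it as soon as it is let go. Leave the other things on the bench where they are.

Things in the scene. Friction and masses are not known exactly. Their poses are not given: they have to be found in the camera images.
- port: Dust extraction port fixed to the bench, turned differently each time: grey box, x -100 to +60 mm, y -100 to +100 mm, flat top at z = 50 mm (origin on the bench under the slide line, z up). Two guide rails along y at x = -36 and +36 mm, tops at 58 mm. Low pipe elbow at its +x side (y = -50 mm, to x = 131 mm). Small stop block for the lever at (-50, 73) mm, to z = 70 mm.
- shutter (a joint): Shutter travel in m: 0 = shut, 0.025 = half, 0.05 = end stop. It slides along the port's +y, with its tab. The spring pushes it shut: 4.4 N at 0, 10 N at half, 15.5 N at the end (220 N/m), plus 0.4 N friction. Steel plate 62 x 56 x 4 mm, top at z = 55 mm. The closed lever's end stands 2 mm before the tab and blocks it.
- tab (a point): Grip point on the shutter's upright steel tab: 28 mm wide along the port's x, 12 mm thick along its y (slide direction), from z = 55 to 93 mm above the bench. The point is in its middle, 81 mm above the bench. In the port's frame (0, -40) mm when shut, (0, -15) mm at half travel.
- lever (a joint): Clamp lever angle in rad: 0 = closed (bar along the port's -y from its hinge, end before the tab), 1.57 = fully open (bar along the port's -x), at its stop. It turns level about a vertical axis, clockwise from above as it opens, starts nearly closed, has 0.12 N m friction and stays where it is left.
- lever_pin (a point): Grip point on the lever's round black upright handle pin, 14 mm in diameter, rising from z = 71 to 107 mm above the bench; the point is on the pin's axis at 90 mm, 65 mm from the hinge axis. The steel lever bar is 12 mm wide, 92 mm long from the hinge, z = 61 to 71 mm.
- lever_hinge (a point): Centre of the lever's hinge (vertical axis), on the port at (0, 60) mm in its frame, 66 mm above the bench.
- hole (a point): Centre of the round intake hole, 46 mm wide, in the port's top at (0, -55) mm in its frame, z = 50 mm. The shutter covers it when shut; at half travel the plate's edge runs across its middle.
- tub: Bystander, loose: white plastic jar 60 mm in diameter, 75 mm tall, origin under its centre. Leave alone.
- workpiece: Bystander, loose: flat steel plate 70 x 50 x 10 mm with two holes, origin under its centre. Leave alone.
- wheel: Bystander, loose: brick-red grinding wheel 50 mm in diameter, 22 mm thick, lying flat, origin under its centre. Leave alone.

How it is judged:
By the outcome, as a careful person would: the job done as asked, in the order asked, and still so for the second after the job is handed in, while the arm keeps its last pose, push and grip.
It also fails if it takes over 48 s, if anything falls off the work surface, if the arm or the gripper's body presses on something with over 40 N, if the wrist force passes 120 N, or if a joint passes its speed limit or range.

## Working session

There is one attempt and no reset: what is moved stays moved. The work goes in short steps, Python scripts to look and compute and a tool call to move; the robot and the scene stay as the last step left them, time stands still between calls to the robot, and variables do not carry over. Pictures are saved under pics/ and viewed, at most 10 in all, crops included, and the job is handed in when it is done.

Besides the shell and the picture viewer there is one more tool, called after ">>>" by a JSON object that holds its "op" and its "data", one argument or row to a line. carry_out: Moves the arm, as the interface text tells. Shifts and turns lie within -1 to 1; 1 stands for 0.04 m of shift or 0.12 rad of turn. Its arguments: {"type":"object","properties":{"offset":{"type":"array"},"rot":{"type":"array"},"claw":{"type":"array"},"grip_force":{"type":"number"}},"required":["offset","rot","claw"]}

```bash
mkdir -p pics; ls; python3 - <<'E'
from cell import bot, viewer
import cv2,numpy as np,pickle
d={}
for n in("scene","top"):
    p,z=viewer.capture(n);c=viewer.camera_params(n);d[n]=(p,z,c)
    cv2.imwrite(f"pics/{n}0.png",p[...,::-1]);print(n,c)
pickle.dump(d,open("d0.pkl","wb"))
print(bot.sense())
E
```

```text
pics
scene {'vertical_fov': 45.63996762585834, 'cx': 321.60152225081043, 'cy': 201.99131410893526, 'distortion': array([-0.02980055,  0.        ,  0.        ,  0.        ,  0.        ]), 'extrinsics': array([[ 3.30504856e-02,  9.99441433e-01, -4.94838410e-03,
        -8.53437146e+01],
       [-8.21801298e-01,  2.99932376e-02,  5.68984210e-01,
         3.95847452e+02],
       [ 5.68814813e-01, -1.47386160e-02,  8.22333559e-01,
        -1.42502141e+03],
       [ 0.00000000e+00,  0.00000000e+00,  0.00000000e+00,
         1.00000000e+00]])}
top {'vertical_fov': 48.86438355206524, 'cx': 317.67730889677415, 'cy': 202.25515549963177, 'distortion': array([0.0014012, 0.       , 0.       , 0.       , 0.       ]), 'extrinsics': array([[ 2.20422063e-03, -9.99536949e-01, -3.03484718e-02,
         6.36312796e+01],
       [ 9.96138890e-01, -4.68800795e-04,  8.77900416e-02,
        -5.50384918e+02],
       [-8.77636177e-02, -3.04248017e-02,  9.95676594e-01,
        -9.02064350e+02],
       [ 0.00000000e+00,  0.00000000e+00,  0.00000000e+00,
         1.00000000e+00]])}
{'clock': 0.1, 'joints': array([ 1.32899093e+00,  4.23785413e-01,  1.63062251e+00, -2.68986040e-05,
        1.08859434e+00, -1.90083518e-02]), 'joint_velocities': array([-0.00172123, -0.00292491, -0.00189295,  0.00013899, -0.00109394,
       -0.00074455]), 'joint_torque': array([-5.70654865e-04, -5.58426797e+01, -2.82444459e+01, -6.19797947e-05,
        3.02267472e-03, -2.64634714e-06]), 'tcp_pos': array([137.96623904, 609.06937447, 230.60680386]), 'orientation': array([-3.14018285e+00, -2.98306696e-06,  2.91880810e+00]), 'wrist_force': array([-0.63367554,  0.81784597, -0.32610318]), 'moment': array([-0.00712118, -0.07145432,  0.00037752]), 'gripper_force': 0.0, 'gripper_width': 85.31184420328971}
```

View pics/scene0.png

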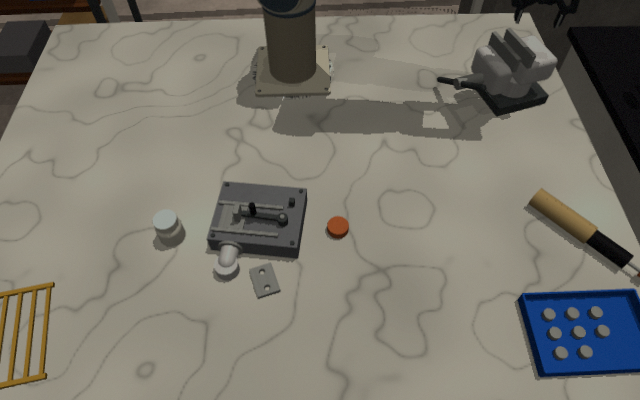

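View pics/top0.png

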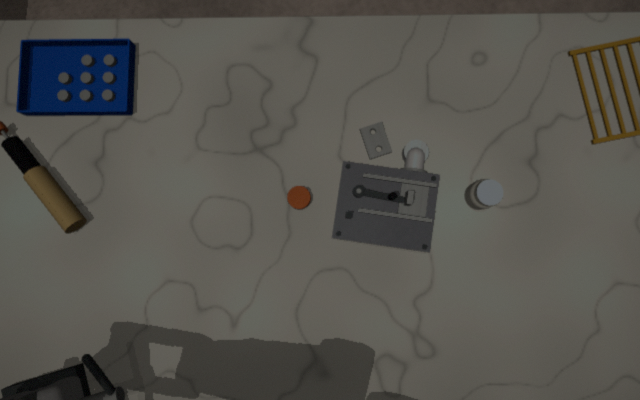

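The scene view shows the port around (258,220) with its lever pin at (252,210). The top view shows the port corners at about (344,161), (439,175), (430,251) and (333,238), the hinge at (360,191), the pin at (392,196) and the tab at (410,198). The jar is at (488,193), the red wheel at (299,197) and the plate at (375,140).

```bash
cat > h.py <<'E'
import numpy as np,cv2
def K(c):
    f=200/np.tan(np.radians(c['vertical_fov']/2));return np.array([[f,0,c['cx']],[0,f,c['cy']],[0,0,1.]])
def ray(c,uv):
    p=cv2.undistortPoints(np.array(uv,float).reshape(-1,1,2),K(c),c['distortion']).reshape(-1,2)
    E=c['extrinsics'];d=np.c_[p[:,0],-p[:,1],-np.ones(len(p))]@E[:3,:3]
    return -E[:3,:3].T@E[:3,3],d
def plane(c,uv,z):
    o,d=ray(c,uv);z=np.broadcast_to(z,(len(d),));return o+d*((z-o[2])/d[:,2])[:,None]
def proj(c,P):
    P=np.atleast_2d(P);E=c['extrinsics'];q=P@E[:3,:3].T+E[:3,3]
    q=q*[1,-1,-1];return cv2.projectPoints(q,np.zeros(3),np.zeros(3),K(c),c['distortion'])[0].reshape(-1,2)
E
python3 - <<'E'
import pickle
from h import *
from cell import viewer
np.set_printoptions(precision=1,suppress=True)
d=pickle.load(open('d0.pkl','rb'));c=d['top'][2]
q=plane(c,[(344,161),(439,175),(430,251),(333,238)],50);print(q,np.linalg.norm(q-np.roll(q,1,0),axis=1))
print(plane(c,[(360,191),(392,196),(410,198),(488,193),(299,197)],[71,107,93,75,22]))
w=viewer.camera_params('wrist');E=w['extrinsics'];print(w,-E[:3,:3].T@E[:3,3])
E
```

```text
[[ 633.5    9.2   50. ]
 [ 603.9 -184.5   50. ]
 [ 449.5 -163.2   50. ]
 [ 475.2   32.    50. ]] [160.  196.  155.9 196.9]
[[ 568.9  -21.9   71. ]
 [ 555.1  -80.5  107. ]
 [ 552.6 -117.2   93. ]
 [ 564.1 -273.5   75. ]
 [ 561.8  103.8   22. ]]
{'vertical_fov': 67.03621462534761, 'cx': 322.1895795571255, 'cy': 198.0217147923022, 'distortion': array([-0.,  0.,  0.,  0.,  0.]), 'extrinsics': array([[   0.2,    1. ,   -0. , -623.9],
       [  -0.9,    0.2,   -0.3,   36.4],
       [  -0.3,    0.1,    1. , -381. ],
       [   0. ,    0. ,    0. ,    1. ]])} [ 65.1 625.7 374.2]
```

>>> {"op": "carry_out", "data": {
  "offset": [
    [-0.7,-0.73,0],
    [-0.7,-0.73,0],
    [-0.7,-0.73,0],
    [-0.7,-0.73,0],
    [-0.7,-0.73,0],
    [-0.7,-0.73,0],
    [-0.7,-0.73,0],
    [-0.7,-0.73,0],
    [-0.7,-0.73,0],
    [-0.7,-0.73,0]
  ],
  "rot": [
    [0,0,0],
    [0,0,0],
    [0,0,0],
    [0,0,0],
    [0,0,0],
    [0,0,0],
    [0,0,0],
    [0,0,0],
    [0,0,0],
    [0,0,0]
  ],
  "claw": [-1,-1,-1,-1,-1,-1,-1,-1,-1,-1]
}}

```text
clock: 1.1
tcp_pos: [347.0, 261.3, 231.2]
orientation: [-3.141, -0.0, 2.919]
wrist_force: [0.8, 0.6, -0.4]
gripper_width: 85.7
gripper_force: 0.0
```

>>> {"op": "carry_out", "data": {
  "offset": [
    [-0.7,-0.73,0],
    [-0.7,-0.73,0],
    [-0.7,-0.73,0],
    [-0.7,-0.73,0],
    [-0.7,-0.73,0],
    [-0.7,-0.73,0],
    [-0.7,-0.73,0],
    [-0.7,-0.73,0],
    [-0.7,-0.73,0],
    [-0.7,-0.73,0]
  ],
  "rot": [
    [0,0,0],
    [0,0,0],
    [0,0,0],
    [0,0,0],
    [0,0,0],
    [0,0,0],
    [0,0,0],
    [0,0,0],
    [0,0,0],
    [0,0,0]
  ],
  "claw": [-1,-1,-1,-1,-1,-1,-1,-1,-1,-1]
}}

```text
clock: 2.1
tcp_pos: [555.6, -85.4, 231.0]
orientation: [3.142, -0.001, 2.918]
wrist_force: [0.6, -0.2, 0.6]
gripper_width: 85.7
gripper_force: 0.0
```

>>> {"op": "carry_out", "data": {
  "offset": [
    [0,0,0],
    [0,0,0],
    [0,0,0],
    [0,0,0],
    [0,0,0],
    [0,0,0],
    [0,0,0],
    [0,0,0],
    [0,0,0],
    [0,0,0]
  ],
  "rot": [
    [0,0,1],
    [0,0,1],
    [0,0,1],
    [0,0,1],
    [0,0,1],
    [0,0,1],
    [0,0,1],
    [0,0,1],
    [0,0,1],
    [0,0,1]
  ],
  "claw": [-1,-1,-1,-1,-1,-1,-1,-1,-1,-1]
}}

```text
clock: 3.1
tcp_pos: [554.9, -83.7, 231.0]
orientation: [-3.141, -0.0, 1.714]
wrist_force: [-0.3, 0.6, 1.0]
gripper_width: 85.5
gripper_force: 0.0
```

>>> {"op": "carry_out", "data": {
  "offset": [
    [0,0,0],
    [0,0,0],
    [0,0,0],
    [0,0,0],
    [0,0,0],
    [0,0,0],
    [0,0,0],
    [0,0,0],
    [0,0,0],
    [0,0,0]
  ],
  "rot": [
    [0,0,1],
    [0,0,1],
    [0,0,0.5],
    [0,0,0],
    [0,0,0],
    [0,0,0],
    [0,0,0],
    [0,0,0],
    [0,0,0],
    [0,0,0]
  ],
  "claw": [-1,-1,-1,-1,-1,-1,-1,-1,-1,-1]
}}

```text
clock: 4.1
tcp_pos: [555.2, -83.8, 231.3]
orientation: [-3.142, 0.0, 1.419]
wrist_force: [-0.1, -0.5, -0.8]
gripper_width: 85.3
gripper_force: 0.0
```

```bash
python3 - <<'E'
from cell import viewer
import cv2,pickle
c=viewer.camera_params('wrist');p,z=viewer.capture('wrist')
pickle.dump((p,z,c),open('w1.pkl','wb'));cv2.imwrite('pics/w1.png',p[...,::-1])
E
```

```text
(no output)
```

View pics/w1.png

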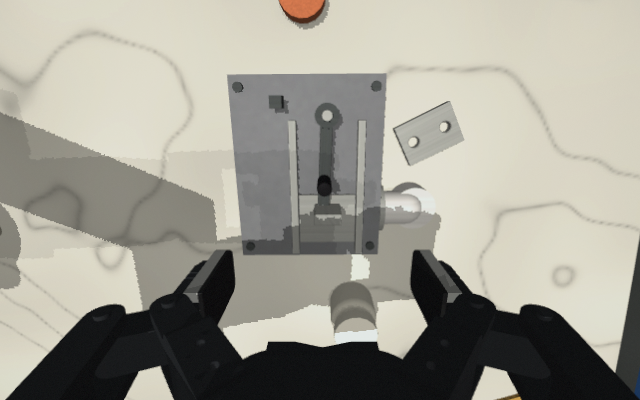

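The wrist picture shows the port from above: corners near (228,75), (386,73), (378,254) and (244,255). The hinge is at (327,115), the pin top near (324,181), the tab at (327,209) and the stop block at (277,102).

```bash
cat >> h.py <<'E'
def cloud(c,z):
    v,u=np.mgrid[:400:1,:640:1];o,d=ray(c,np.c_[u.ravel(),v.ravel()]);return (o+d*z.ravel()[:,None]).reshape(400,640,3)
E
python3 - <<'E'
import pickle
from h import *
np.set_printoptions(precision=1,suppress=True)
p,z,c=pickle.load(open('w1.pkl','rb'))
P=cloud(c,z)
q=plane(c,[(228,75),(386,73),(378,254),(244,255)],50);print('corners',q,np.linalg.norm(q-np.roll(q,1,0),axis=1))
ey=(q[0]+q[1]-q[2]-q[3])[:2];ey/=np.linalg.norm(ey);ex=np.array([ey[1],-ey[0]])
O=q.mean(0)[:2]+20*ex;print('O',O,'yaw',np.degrees(np.arctan2(ex[1],ex[0])))
loc=lambda a:np.c_[(a[:,:2]-O)@ex,(a[:,:2]-O)@ey]
print('hinge/pin/tab',loc(plane(c,[(327,115),(324,181),(327,209)],[71,107,93])))
box=np.zeros((400,640),bool);box[70:258,225:395]=1
for n,a,b in(('pin',103,111),('tab',90,96),('lever',67,74),('top',46,53)):
    m=box&(P[...,2]>a)&(P[...,2]<b);a=P[m]
    if len(a):
        l=loc(a);print(n,len(a),'z',np.median(a[:,2]),'mid',loc(a).mean(0),l.min(0),l.max(0),'world',a.mean(0))
    if n=='top':
        ct=max(cv2.findContours(m.astype('u1'),0,2)[0],key=cv2.contourArea);r=cv2.minAreaRect(P[m][:,:2].astype('f4'));print(r)
# dark pin mask
m=(p.max(2)<30)&box;ys,xs=np.nonzero(m);print(len(xs),xs.min(),xs.max(),ys.min(),ys.max())
E
```

```text
corners [[ 476.3   34.2   50. ]
 [ 633.4   11.8   50. ]
 [ 605.5 -186.9   50. ]
 [ 447.2 -164.    50. ]] [200.3 158.7 200.7 159.9]
O [560.4 -79.1] yaw -8.18765316520443
hinge/pin/tab [[ -0.4  60.6]
 [ -3.9   3.4]
 [ -1.2 -28.3]]
pin 179 z 107.88229885064442 mid [-3.8 -3.9] [-10.5 -10.9] [2.5 2.2] world [556.1 -82.4 107.6]
tab 357 z 93.9331848937162 mid [ -0.9 -36.9] [-14.3 -45.5] [12.8  2.1] world [ 554.3 -115.5   93.8]
lever 1284 z 72.21676725158176 mid [-8.1 35.2] [-56.2 -35.6] [12.8 78.8] world [557.4 -43.1  72.1]
top 20164 z 51.065354706692204 mid [-25.6  17.7] [-101.1  -99.2] [ 74.6 101. ] world [537.6 -57.9  51.1]
((547.3991088867188, -76.26426696777344), (200.26095581054688, 175.7362823486328), 81.8252944946289)
220 225 330 97 257
```

>>> {"op": "carry_out", "data": {
  "offset": [
    [0,0,0.6],
    [0,0,0.8],
    [0,0,0.8],
    [0,0,0.8],
    [0,0,0.6],
    [0,0,0.3],
    [0,0,0],
    [0,0,0],
    [0,0,0],
    [0,0,0]
  ],
  "rot": [
    [0,0,0],
    [0,0,0],
    [0,0,0],
    [0,0,0],
    [0,0,0],
    [0,0,0],
    [0,0,0],
    [0,0,0],
    [0,0,0],
    [0,0,0]
  ],
  "claw": [-1,-1,-1,-1,-1,-1,-1,-1,0,0.3],
  "grip_force": 40
}}

```text
clock: 5.15
tcp_pos: [556.1, -83.9, 76.6]
orientation: [3.139, 0.0, 1.419]
wrist_force: [0.1, 0.4, -0.7]
gripper_width: 59.0
gripper_force: 0.0
```

>>> {"op": "carry_out", "data": {
  "offset": [
    [0,0,0],
    [0,0,0],
    [0,0,0],
    [0,0,0],
    [0,0,0],
    [0,0,0],
    [0,0,0],
    [0,0,0],
    [0,0,0],
    [0,0,0]
  ],
  "rot": [
    [0,0,0],
    [0,0,0],
    [0,0,0],
    [0,0,0],
    [0,0,0],
    [0,0,0],
    [0,0,0],
    [0,0,0],
    [0,0,0],
    [0,0,0]
  ],
  "claw": [0.5,0.6,0.7,0.8,1,1,1,1,1,1],
  "grip_force": 40
}}

```text
clock: 6.15
tcp_pos: [555.5, -83.9, 75.7]
orientation: [3.141, 0.0, 1.419]
wrist_force: [-0.4, -0.3, 5.2]
gripper_width: 13.0
gripper_force: 39.0
```

>>> {"op": "carry_out", "data": {
  "offset": [
    [0.017,-0.163,0],
    [0.017,-0.163,0],
    [0.017,-0.163,0],
    [0.017,-0.163,0],
    [0.017,-0.163,0],
    [0.017,-0.163,0],
    [0.017,-0.163,0],
    [0.017,-0.163,0],
    [0.017,-0.163,0],
    [0.017,-0.163,0]
  ],
  "rot": [
    [0,0,0.833],
    [0,0,0.833],
    [0,0,0.833],
    [0,0,0.833],
    [0,0,0.833],
    [0,0,0.833],
    [0,0,0.833],
    [0,0,0.833],
    [0,0,0.833],
    [0,0,0.833]
  ],
  "claw": [1,1,1,1,1,1,1,1,1,1]
}}

```text
clock: 7.15
tcp_pos: [507.6, -42.9, 75.7]
orientation: [3.141, -0.001, 0.415]
wrist_force: [0.1, 0.4, 4.5]
gripper_width: 12.8
gripper_force: 39.5
```

>>> {"op": "carry_out", "data": {
  "offset": [
    [0.017,-0.163,0],
    [0.017,-0.163,0],
    [0.017,-0.163,0],
    [0.017,-0.163,0],
    [0.015,-0.14,0],
    [0,-0.04,0],
    [0,-0.03,0],
    [0,0,0],
    [0,0,0],
    [0,0,0]
  ],
  "rot": [
    [0,0,0.833],
    [0,0,0.833],
    [0,0,0.833],
    [0,0,0.833],
    [0,0,0.72],
    [0,0,0.2],
    [0,0,0.1],
    [0,0,0],
    [0,0,0],
    [0,0,0]
  ],
  "claw": [1,1,1,1,1,1,1,1,1,1]
}}

```text
clock: 8.15
tcp_pos: [503.9, -9.4, 75.7]
orientation: [3.141, -0.0, -0.102]
wrist_force: [-1.2, -3.9, 6.4]
gripper_width: 12.7
gripper_force: 39.8
```

>>> {"op": "carry_out", "data": {
  "offset": [
    [0,-0.03,0],
    [0,0,0],
    [0,0,0],
    [0,0,0],
    [0,0,0],
    [0,0,0],
    [0,0,0],
    [0,0,0],
    [0,0,0],
    [0,0,0]
  ],
  "rot": [
    [0,0,0],
    [0,0,0],
    [0,0,0],
    [0,0,0],
    [0,0,0],
    [0,0,0],
    [0,0,0],
    [0,0,0],
    [0,0,0],
    [0,0,0]
  ],
  "claw": [1,1,1,1,1,1,1,1,1,1]
}}

```text
clock: 9.15
tcp_pos: [503.9, -9.2, 75.7]
orientation: [3.14, -0.0, -0.102]
wrist_force: [-1.9, -11.5, 7.5]
gripper_width: 13.3
gripper_force: 39.9
```

>>> {"op": "carry_out", "data": {
  "offset": [
    [0,0.045,0],
    [0,0,0],
    [0,0,0],
    [0,0,0],
    [0,0,0],
    [0,0,0],
    [0,0,0],
    [0,0,-0.5],
    [0,0,-0.8],
    [0,0,-0.8]
  ],
  "rot": [
    [0,0,0],
    [0,0,0],
    [0,0,0],
    [0,0,0],
    [0,0,0],
    [0,0,0],
    [0,0,0],
    [0,0,0],
    [0,0,0],
    [0,0,0]
  ],
  "claw": [1,1,0.5,0,-1,-1,-1,-1,-1,-1]
}}

```text
clock: 10.15
tcp_pos: [503.1, -9.4, 159.8]
orientation: [3.141, 0.002, -0.103]
wrist_force: [1.7, -0.3, -0.1]
gripper_width: 85.2
gripper_force: 0.0
```

>>> {"op": "carry_out", "data": {
  "offset": [
    [0,0,0],
    [0.27,0.42,0],
    [0.27,0.42,0],
    [0.27,0.42,0],
    [0.27,0.42,0],
    [0.27,0.42,0],
    [0.27,0.42,0],
    [0,0,0],
    [0,0,0],
    [0,0,0]
  ],
  "rot": [
    [0,0,0.34],
    [0,0,0],
    [0,0,0],
    [0,0,0],
    [0,0,0],
    [0,0,0],
    [0,0,0],
    [0,0,0],
    [0,0,0],
    [0,0,0]
  ],
  "claw": [-1,-1,-1,-1,-1,-1,-1,-1,-1,-1]
}}

```text
clock: 11.15
tcp_pos: [552.9, -118.1, 159.1]
orientation: [-3.141, 0.001, -0.144]
wrist_force: [-0.5, 0.3, 0.7]
gripper_width: 85.6
gripper_force: 0.0
```

```bash
python3 - <<'E'
from cell import viewer,bot
import cv2,pickle
c=viewer.camera_params('wrist');p,z=viewer.capture('wrist')
t,tz=viewer.capture('top')
pickle.dump((p,z,c,t,tz),open('w2.pkl','wb'))
t=cv2.resize(t[150:262,300:460],None,fx=4,fy=4,interpolation=cv2.INTER_CUBIC)
cv2.imwrite('pics/w2.png',p[...,::-1]);cv2.imwrite('pics/t2.png',t[...,::-1])
s=bot.sense();print(s['tcp_pos'],s['orientation'],s['joints'])
E
```

```text
[ 552.95346869 -117.88711274  159.21177442] [-3.14145864e+00  6.04859247e-04 -1.43183717e-01] [-2.31142740e-01  4.31460326e-01  1.81483914e+00  1.02925694e-04
  8.95907487e-01  1.48277301e+00]
```

View pics/w2.png

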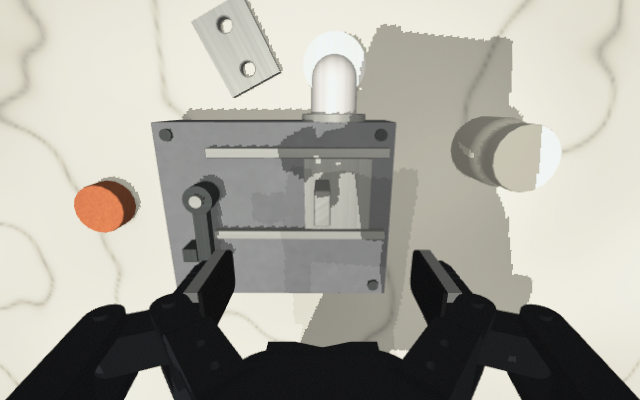

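View pics/t2.png

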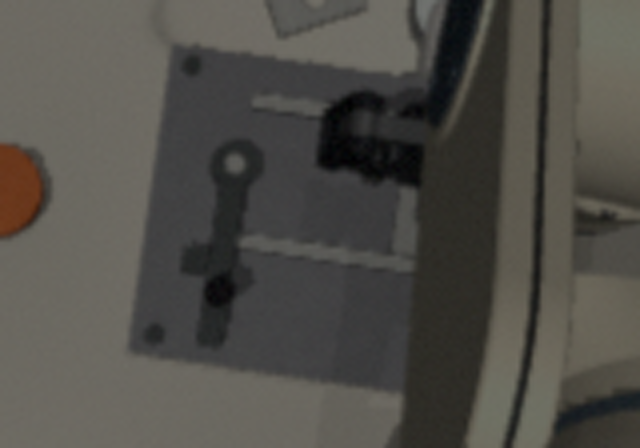

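The wrist view shows the lever lying against the stop block at (190,250), with the tab top near (322,185). The top crop confirms the lever bar is perpendicular to the rails, with the pin at (218,292) past the stop. The bystanders are undisturbed.

```bash
python3 - <<'E'
import pickle
from h import *
np.set_printoptions(precision=1,suppress=True)
p,z,c,_,_=pickle.load(open('w2.pkl','rb'))
P=cloud(c,z);O=np.array([560.4,-79.1]);a=np.radians(-8.19);ex=np.array([np.cos(a),np.sin(a)]);ey=np.array([-ex[1],ex[0]])
loc=lambda a:np.c_[(a[:,:2]-O)@ex,(a[:,:2]-O)@ey]
box=np.zeros((400,640),bool);box[160:240,290:360]=1
m=box&(P[...,2]>90)&(P[...,2]<97);l=loc(P[m]);print(m.sum(),np.median(P[m][:,2]),np.percentile(l,[3,50,97],axis=0),np.nonzero(m)[0].min(),np.nonzero(m)[0].max())
q=plane(c,[(152,122),(396,121),(383,292)],50);print(loc(q))
T=np.array([[552.9,-118.0]]);print('tcp loc',loc(T))
E
```

```text
618 93.92029485910483 [[-13.6 -45.4]
 [ -0.1 -39.6]
 [ 12.6 -33.7]] 190 226
[[  59.3   99.4]
 [  59.5  -99.8]
 [-100.9  -98.4]]
tcp loc [[ -1.9 -39.6]]
```

>>> {"op": "carry_out", "data": {
  "offset": [
    [0.04,0,0.5],
    [0,0,0.5],
    [0,0,0.5],
    [0,0,0.5],
    [0,0,0.3],
    [0,0,0.1],
    [0,0,0],
    [0,0,0],
    [0,0,0],
    [0,0,0]
  ],
  "rot": [
    [0,0,0],
    [0,0,0],
    [0,0,0],
    [0,0,0],
    [0,0,0],
    [0,0,0],
    [0,0,0],
    [0,0,0],
    [0,0,0],
    [0,0,0]
  ],
  "claw": [-1,-1,-1,-1,-1,-1,-1,-1,0,0.3],
  "grip_force": 80
}}

```text
clock: 12.25
tcp_pos: [555.4, -118.9, 64.1]
orientation: [3.141, -0.001, -0.144]
wrist_force: [-0.2, -0.8, -0.3]
gripper_width: 59.0
gripper_force: 0.0
```

>>> {"op": "carry_out", "data": {
  "offset": [
    [0,0,0],
    [0,0,0],
    [0,0,0],
    [0,0,0],
    [0,0,0],
    [0,0,0],
    [0,0,0],
    [0,0,0],
    [0,0,0],
    [0,0,0]
  ],
  "rot": [
    [0,0,0],
    [0,0,0],
    [0,0,0],
    [0,0,0],
    [0,0,0],
    [0,0,0],
    [0,0,0],
    [0,0,0],
    [0,0,0],
    [0,0,0]
  ],
  "claw": [0.5,0.6,0.7,0.8,1,1,1,1,1,1]
}}

```text
clock: 13.25
tcp_pos: [555.1, -118.2, 63.6]
orientation: [-3.141, -0.0, -0.144]
wrist_force: [-0.1, 4.8, 4.7]
gripper_width: 10.8
gripper_force: 78.2
```

>>> {"op": "carry_out", "data": {
  "offset": [
    [0,-0.1,0],
    [0,-0.1,0],
    [0,-0.1,0],
    [0,-0.1,0],
    [0,-0.1,0],
    [0,-0.1,0],
    [0,-0.025,0],
    [0,0,0],
    [0,0,0],
    [0,0,0]
  ],
  "rot": [
    [0,0,0],
    [0,0,0],
    [0,0,0],
    [0,0,0],
    [0,0,0],
    [0,0,0],
    [0,0,0],
    [0,0,0],
    [0,0,0],
    [0,0,0]
  ],
  "claw": [1,1,1,1,1,1,1,1,1,1]
}}

```text
clock: 14.25
tcp_pos: [558.4, -95.6, 63.7]
orientation: [3.14, -0.0, -0.144]
wrist_force: [-2.7, -9.1, 4.6]
gripper_width: 11.0
gripper_force: 78.5
```

```bash
python3 - <<'E'
from cell import viewer,bot
import cv2,pickle
from h import *
np.set_printoptions(precision=1,suppress=True)
c=viewer.camera_params('wrist');p,z=viewer.capture('wrist')
pickle.dump((p,z,c),open('w3.pkl','wb'))
cv2.imwrite('pics/w3.png',p[...,::-1])
O=np.array([560.4,-79.1]);a=np.radians(-8.19);ex=np.array([np.cos(a),np.sin(a)]);ey=np.array([-ex[1],ex[0]])
loc=lambda a:np.c_[(a[:,:2]-O)@ex,(a[:,:2]-O)@ey]
s=bot.sense();print(s['tcp_pos'],s['wrist_force'],loc(s['tcp_pos'][None]))
w=lambda x,y,h:[*(O+x*ex+y*ey),h]
print('predicted plate edge px',proj(c,np.array([w(12,-55,55),w(-25,-55,55),w(20,-55,55),w(0,-78,50),w(0,-32,50)])))
E
```

```text
[558.4 -95.6  63.7] [-2.8 -8.6  5.1] [[  0.4 -16.7]]
predicted plate edge px [[392.8 224.2]
 [388.5 283.8]
 [393.8 210.2]
 [429.6 240.4]
 [349.  240.7]]
```

View pics/w3.png

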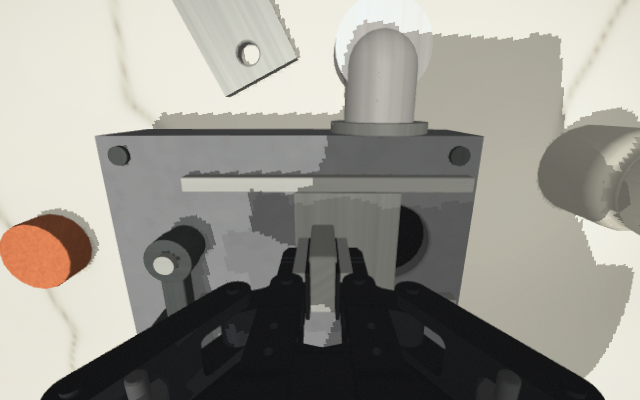

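The wrist view shows the tab held between the fingers and the plate's right edge at column ~400, short of the ~393 expected at half travel. The left part of the hole is still covered, out to column ~428. I'll measure the edge precisely.

```bash
cat > edge.py <<'E'
import pickle
from h import *
np.set_printoptions(precision=1,suppress=True)
def edge(p,c):
    O=np.array([560.4,-79.1]);a=np.radians(-8.19);ex=np.array([np.cos(a),np.sin(a)]);ey=np.array([-ex[1],ex[0]])
    g=cv2.GaussianBlur(cv2.cvtColor(p,cv2.COLOR_RGB2GRAY).astype(float),(5,1),0)
    d=np.gradient(g,axis=1);out=[]
    for lo,hi,r0,r1,sg in((380,412,212,250,-1),(285,305,200,235,1)):
        e=np.array([(lo+np.argmax(sg*d[r,lo:hi]),r) for r in range(r0,r1,3)]);q=plane(c,e,55)
        y=(q[:,:2]-O)@ey;out.append(np.median(y));print(e[:,0],y)
    print('right edge travel',out[0]+80,'left edge travel',out[1]+24)
    ys,xs=np.nonzero((g<25)[205:265,400:432]);q=plane(c,[(400+xs.max(),205+ys[xs.argmax()])],50);print('hole rim y (nom -78)',(q[0,:2]-O)@ey)
if __name__=='__main__':
    import sys;t=pickle.load(open(sys.argv[1],'rb'));edge(t[0],t[2])
E
python3 edge.py w3.pkl
```

```text
[399 399 399 399 399 398 398 398 398 397 397 397 397] [-57.8 -58.  -58.1 -58.2 -58.3 -57.9 -58.1 -58.2 -58.3 -57.9 -58.  -58.2
 -58.3]
[294 294 294 294 294 294 294 294 294 294 294 295] [-1.9 -1.8 -1.8 -1.7 -1.7 -1.6 -1.6 -1.5 -1.5 -1.4 -1.4 -1.9]
right edge travel 21.903750972282253 left edge travel 22.340765356793163
hole rim y (nom -78) -73.23674717622413
```

>>> {"op": "carry_out", "data": {
  "offset": [
    [0,-0.036,0],
    [0,-0.036,0],
    [0,0,0],
    [0,0,0],
    [0,0,0],
    [0,0,0],
    [0,0,0],
    [0,0,0],
    [0,0,0],
    [0,0,0]
  ],
  "rot": [
    [0,0,0],
    [0,0,0],
    [0,0,0],
    [0,0,0],
    [0,0,0],
    [0,0,0],
    [0,0,0],
    [0,0,0],
    [0,0,0],
    [0,0,0]
  ],
  "claw": [1,1,1,1,1,1,1,1,1,1]
}}

```text
clock: 15.3
tcp_pos: [558.8, -92.9, 63.7]
orientation: [3.139, -0.0, -0.144]
wrist_force: [-4.2, -9.1, 5.3]
gripper_width: 10.4
gripper_force: 78.6
```

```bash
python3 - <<'E'
from cell import viewer,bot
import pickle
from edge import *
c=viewer.camera_params('wrist');p,z=viewer.capture('wrist');pickle.dump((p,z,c),open('w4.pkl','wb'))
cv2.imwrite('pics/w4.png',p[...,::-1]);s=bot.sense();t=s['tcp_pos'];a=np.radians(-8.19)
print(t,s['wrist_force'],np.linalg.norm(s['wrist_force'][:2]),(t[:2]-[560.4,-79.1])@[-np.sin(a),np.cos(a)]);edge(p,c)
E
```

```text
[558.8 -92.9  63.7] [-1.6 -9.2  5.5] 9.347450635912358 -13.914324040504644
[399 399 399 399 399 398 398 398 398 397 397 397 397] [-55.1 -55.2 -55.3 -55.5 -55.6 -55.2 -55.3 -55.4 -55.6 -55.1 -55.3 -55.4
 -55.5]
[294 294 294 294 294 294 294 294 294 294 294 295] [0.9 0.9 1.  1.  1.1 1.1 1.2 1.2 1.3 1.3 1.4 0.9]
right edge travel 24.65323028174155 left edge travel 25.091933264180547
hole rim y (nom -78) -72.28077918379664
```

Three measures put the travel at about 25 mm: the two plate edges give 24.7 and 25.1, and the TCP shift gives 25.5. I'll hold there.

>>> {"op": "carry_out", "data": {
  "offset": [
    [0,0,0],
    [0,0,0],
    [0,0,0],
    [0,0,0],
    [0,0,0],
    [0,0,0],
    [0,0,0],
    [0,0,0],
    [0,0,0],
    [0,0,0]
  ],
  "rot": [
    [0,0,0],
    [0,0,0],
    [0,0,0],
    [0,0,0],
    [0,0,0],
    [0,0,0],
    [0,0,0],
    [0,0,0],
    [0,0,0],
    [0,0,0]
  ],
  "claw": [1,1,1,1,1,1,1,1,1,1]
}}

```text
clock: 16.35
tcp_pos: [558.8, -92.9, 63.7]
orientation: [3.139, -0.0, -0.144]
wrist_force: [-2.5, -9.6, 5.2]
gripper_width: 11.0
gripper_force: 78.6
```

>>> {"op": "carry_out", "data": {
  "offset": [
    [0,0,0],
    [0,0,0],
    [0,0,0],
    [0,0,0],
    [0,0,0],
    [0,0,0],
    [0,0,0],
    [0,0,0],
    [0,0,0],
    [0,0,0]
  ],
  "rot": [
    [0,0,0],
    [0,0,0],
    [0,0,0],
    [0,0,0],
    [0,0,0],
    [0,0,0],
    [0,0,0],
    [0,0,0],
    [0,0,0],
    [0,0,0]
  ],
  "claw": [1,1,1,1,1,1,1,1,1,1]
}}

```text
clock: 17.35
tcp_pos: [558.8, -92.9, 63.7]
orientation: [3.139, -0.0, -0.144]
wrist_force: [-3.9, -9.4, 4.4]
gripper_width: 10.7
gripper_force: 78.6
```

>>> {"op": "carry_out", "data": {
  "offset": [
    [0,0,0],
    [0,0,0],
    [0,0,0],
    [0,0,0],
    [0,0,0],
    [0,0,0],
    [0,0,0],
    [0,0,0],
    [0,0,0],
    [0,0,0]
  ],
  "rot": [
    [0,0,0],
    [0,0,0],
    [0,0,0],
    [0,0,0],
    [0,0,0],
    [0,0,0],
    [0,0,0],
    [0,0,0],
    [0,0,0],
    [0,0,0]
  ],
  "claw": [1,1,1,1,1,1,1,1,1,1]
}}

```text
clock: 18.35
tcp_pos: [558.8, -92.9, 63.7]
orientation: [3.139, -0.0, -0.143]
wrist_force: [-2.7, -9.1, 5.6]
gripper_width: 10.8
gripper_force: 78.6
```

>>> {"op": "carry_out", "data": {
  "offset": [
    [0,0,0],
    [0,0,0],
    [0,0,0],
    [0,0,0],
    [0,0,0],
    [0,0,0],
    [0,0,0],
    [0,0,0],
    [0,0,0],
    [0,0,0]
  ],
  "rot": [
    [0,0,0],
    [0,0,0],
    [0,0,0],
    [0,0,0],
    [0,0,0],
    [0,0,0],
    [0,0,0],
    [0,0,0],
    [0,0,0],
    [0,0,0]
  ],
  "claw": [1,1,1,1,1,1,1,1,1,1]
}}

```text
clock: 19.35
tcp_pos: [558.8, -92.9, 63.7]
orientation: [3.139, -0.0, -0.144]
wrist_force: [-3.1, -9.6, 4.8]
gripper_width: 10.9
gripper_force: 78.6
```

```bash
python3 - <<'E'
from cell import viewer,bot
from edge import *
c=viewer.camera_params('wrist');p,z=viewer.capture('wrist');cv2.imwrite('pics/w5.png',p[...,::-1]);edge(p,c);print(bot.sense()['tcp_pos'])
E
```

```text
[399 399 399 399 399 398 398 398 398 397 397 397 397] [-55.1 -55.2 -55.3 -55.5 -55.6 -55.2 -55.3 -55.4 -55.6 -55.1 -55.3 -55.4
 -55.5]
[294 294 294 294 294 294 294 294 294 294 294 295] [0.9 0.9 1.  1.  1.1 1.1 1.2 1.2 1.3 1.3 1.4 0.9]
right edge travel 24.65251044420782 left edge travel 25.091211296051974
hole rim y (nom -78) -72.34154894071459
[558.8 -92.9  63.7]
```

View pics/w5.png

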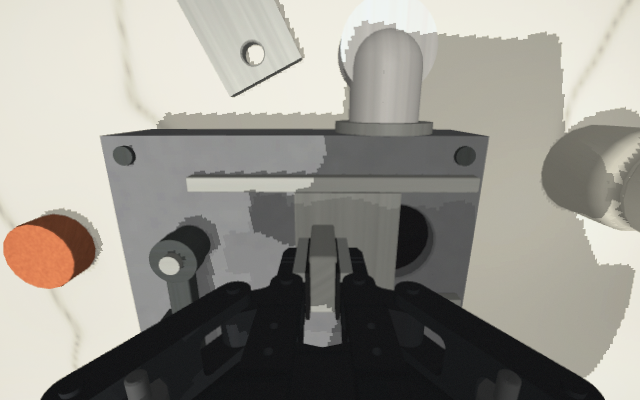

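The picture shows the hole's right half uncovered, with the plate edge at column 399 and the rim at ~432. The lever is still open, the tab is still gripped, and the bystanders are in place.

```bash
python3 -c "
from cell import ticket
print(ticket.finish_job())"
```

```text
the job is handed in; nothing more can be done
None
```

The clamp lever is fully open against its stop, and the shutter was held steady at about 25 mm (half travel) for over 4 s; the job was handed in at about 19 s with the tab still gripped, and no verdict came back.

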